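# Stack the second vial box on the one in the tray

## Task

Swing the wire bail of the steel tray up and over past its balance point so that it rests open on its own, then stack the loose vial box, upright and lengthwise, on the box in the tray so that the pockets in its base drop fully down over the four lugs of the lid below. Keep the box level and set it down gently, leave it there with the bail open, and do not disturb the jars and the loose cap.

Things in the scene. Friction and masses are not known exactly. Their poses are not given: they have to be found in the camera images.
- tray: Bare steel tray fixed to the bench, holding the lower vial box (see point nest). Origin: on the bench, under the centre of the tray's nest; x runs along its length towards the bail's hinge, z up. Base plate 160 x 98 mm (x -72 to +88), walls 18 mm high round the nest, two hinge posts 74 mm high at x = +74, y = +-47 mm.
- nest (a point): Point of the tray 54 mm above its origin, at the lid height of the lower box, which is like the loose one, not reported, lies lengthwise along the tray's x, centred across it. Along x it may stand up to 8 mm either way of here: see or feel where; about 4 N slides it. Its lug tops are 60 mm above the bench. A box locked home has its underside 54 mm above the bench, one resting on the lugs 60 mm.
- box: The loose vial box, grey with a white lid: 104 (x) x 62 (y) x 50 mm (z) plus 6 mm lugs on the lid; about 0.3 kg; starts upright on the bench. Origin: centre of its underside, which has four square pockets, 15 mm wide, 7 mm deep, at x = +-36, y = +-17 mm. The same after a half turn. The long sides, 62 mm apart, are flat to grip.
- box_lid (a point): Centre of the loose box's lid top, 50 mm above its underside. Round it stand four round lugs, 12 mm across, 6 mm high, with a 1 mm chamfer, at x = +-36, y = +-17 mm: just as on the lower box's lid.
- bail (a joint): Hinge of the wire bail of the tray, rad: 0 = closed, lying level over the lower box with its strap on the lid; grows as it is lifted; balance point about 1.6; it falls by itself from there to its open stop at 2.1. Swings freely; 0.15 kg.
- bail_bar (a point): Middle of the bail's cross bar, a round steel rod 8 mm thick and 80 mm long lying along the tray's y, to be pinched across or hooked from below. 174 mm from the hinge axis; when closed it lies 100 mm from the tray's origin on the -x side, 66 mm above the bench with nothing below it. Side arms at y = +-40 mm.
- bail_hinge (a point): Middle of the bail's hinge axis, which runs along the tray's y: at x = +74 mm, 66 mm above the bench.
- jar_a: Bystander: glass sample jar with a white cap, 38 mm across, 68 mm high. Origin: centre of its underside.
- jar_b: Bystander: another such jar. Origin: centre of its underside.
- cap: Bystander: loose white jar cap lying on the bench, 36 mm across, 12 mm high. Origin: centre of its underside.
There are look-alikes about, which are no part of the job. What is shaped like the box but brown or red is not meant. What is shaped like the tray but orange is not meant.

How it is judged:
By the outcome, as a careful person would: the job done as asked, in the order asked, and still so for the second after the job is handed in, with the robot touching nothing.
It also fails if it takes over 72 s, if anything falls off the work surface, if the arm or the gripper's body presses on something with over 40 N, if the wrist force passes 120 N, or if a joint passes its speed limit or range.

## Robot

A 7-joint arm with a two-finger parallel gripper is mounted at the origin on the work surface. World frame = base frame: x ahead of the robot, y to its left, z up, the work surface at z = 0. Lengths are in m, angles in rad, forces in N, time in s.
With the tool pointing down it reaches from about 0.425 to 0.925 m from the base axis. Payload 6.8 kg.
Tool frame: the origin (TCP) lies at the very end of the fingers, on their centre line; the grasp point (between the pads) lies env.pinch_z behind it (env.pinch_z is the distance from the TCP to the grasp point, in m); z points along the fingers, y is the line along which they close (so a half turn about z gives the same grasp; the last joint's range is limited). The gripper opens to 88 mm and grips with 3 to 60 N. Pads are 20 mm wide; open, the fingers measure 115 mm over their backs; the gripper's body (75 mm by 178 mm) begins 61 mm behind the grasp point.
Start: joints at [1.106, 0.477, 0.022, 1.555, -0.011, 1.109, -0.083], TCP at [0.236, -0.633, 0.223] pointing down, gripper open.
Joint ranges: [-2.96, 2.96], [-0.34, 2.1], [-1.41, 1.46], [0.24, 2.44], [-1.37, 4.51], [0.17, 1.92], [-2.96, 2.96]. Speed limits (rad/s): [2.39, 2.39, 3.14, 3.14, 3.14, 3.14, 3.14].

## Interface

Orientations are given as [roll, pitch, yaw] about the fixed x, y, z axes, in that order (R = Rz(yaw) Ry(pitch) Rx(roll)).
In Python, from bench import env gives the robot as it stands.
- The arm moves only by the tool apply_moves, never from a script. Its argument "plan" is a list of rows, each a list of 5 numbers: the shift along the tool's x, y, z in m, then the turn about the tool's z in rad, then the closure, from -1 (fully open) to 1 (shut). In form: [[tx, ty, tz, yaw, grip], ...]. A call has 1 to 8 rows; each row is the pose to reach, as a shift and turn from the pose commanded when the call began, along the tool's axes at that moment; what a row does not reach only later rows make up. A row lasts 1/8 s, in which the tool goes at most 62.5 mm and 10.7 degrees, less where a joint would pass 70% of its speed; a pose out of reach is approached as far as the arm can. A call with a gripper value outside its range is refused whole. The fingers move at their own pace and stop on an object; the grip force is fixed at half the most. Time passes only in rows, so rows that repeat a pose let the fingers close. It gives the time, the measured TCP pose, the force, the opening and the grip force at its end, in the units of the state.
- env.state(): the state, without advancing time (a new reading comes with each control period).
- env.snapshot(name): name is "side" or "top" or "wrist"; returns the picture (420x560x3 uint8, red, green, blue); there is no depth.
- env.camera_info(name): a dict with "fx", "fy", "cx", "cy" (pixels), "R" (3x3) and "t" (3): a world point X has camera coordinates R X + t; the wrist camera has in their place "tool_from_camera" (4x4, takes a point from camera to tool coordinates, whose origin is the TCP and whose axes are the flange's). Camera axes: x right, y down, z forward; pixel columns grow to the right and rows downward; lengths in m; the calibration is good to about 2 mm. The wrist camera is an equidistant fisheye: a pixel r from the principal point sees the ray r / f radians off the axis. A picture is of the moment at which its call begins: read the wrist's pose just before it. camera_info takes no time and is no camera call.
- env.close_job(): hands the job in; it is judged then, once.
The state is a dict: "time": time; "joints": joint angles; "joint_vel": joint speeds; "tau": joint torques, N m; "ee_pos": TCP position; "orientation": TCP orientation; "ft_force": force on the tool from outside, world axes, zero at the start; "moment": the same for the moment, N m; "width": finger opening in m; "grip_force": force on a finger pad.
Only numpy, scipy, OpenCV 4.12 (cv2) and the standard library are available. Lean on these libraries where they do the work, as an engineer would, in place of code of your own. Each camera call takes 0.05 s, during which the arm holds its last target. There are 200 camera calls.

## Working session

There is one attempt and no reset: what is moved stays moved. The work goes in short steps, Python scripts to look and compute and a tool call to move; the robot and the scene stay as the last step left them, time stands still between calls to the robot, and variables do not carry over. Pictures are saved under pics/ and viewed, at most 10 in all, crops included, and the job is handed in when it is done.

Besides the shell and the picture viewer there is one more tool, called after "Call:" by a JSON object that holds its "api" and its "payload". apply_moves: Moves the arm, as the interface text tells. Its arguments: {"type":"object","properties":{"plan":{"type":"array","items":{"type":"array","items":{"type":"number"}}}},"required":["plan"]}

```bash
mkdir -p pics; ls; python3 - <<'E'
from bench import env
import cv2, numpy as np
s=env.state(); print({k:np.round(v,3) for k,v in s.items()}, env.pinch_z)
for n in ("top","side","wrist"):
    im=env.snapshot(n); cv2.imwrite(f"pics/{n}0.png",im[:,:,::-1]); c=env.camera_info(n); print(n,{k:np.round(v,3).tolist() for k,v in c.items()})
E
```

```text
pics
{'time': np.float64(0.0), 'joints': array([ 1.106,  0.478,  0.022,  1.556, -0.011,  1.109, -0.083]), 'joint_vel': array([-0.   ,  0.   ,  0.   , -0.   ,  0.002,  0.   ,  0.001]), 'tau': array([-0.0000e+00, -5.8286e+01,  1.5340e+00, -2.7262e+01, -5.4000e-02,
        1.7000e-02,  0.0000e+00]), 'ee_pos': array([ 0.236, -0.632,  0.222]), 'orientation': array([-3.14 ,  0.   ,  0.357]), 'ft_force': array([-0.067,  0.168, -0.823]), 'moment': array([-0.007,  0.004,  0.011]), 'grip_force': np.float64(0.0), 'width': np.float64(0.088)} 0.0187
top {'fx': 445.223, 'fy': 445.223, 'cx': 279.066, 'cy': 212.62, 'R': [[0.036, -0.999, 0.005], [-0.976, -0.036, -0.216], [0.216, 0.002, -0.976]], 't': [-0.003, 0.614, 0.96]}
side {'fx': 381.447, 'fy': 381.447, 'cx': 277.09, 'cy': 207.6, 'R': [[0.731, -0.682, 0.015], [-0.398, -0.445, -0.802], [0.553, 0.581, -0.597]], 't': [-0.423, 0.295, 0.467]}
wrist {'fx': 325.192, 'fy': 325.192, 'cx': 281.429, 'cy': 210.163, 'tool_from_camera': [[0.001, -0.96, -0.279, 0.076], [1.0, 0.001, 0.001, -0.001], [-0.0, -0.279, 0.96, -0.162], [0.0, 0.0, 0.0, 1.0]]}
```

View pics/top0.png

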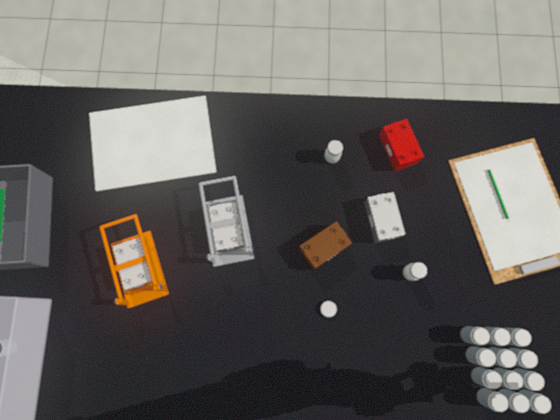

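View pics/side0.png

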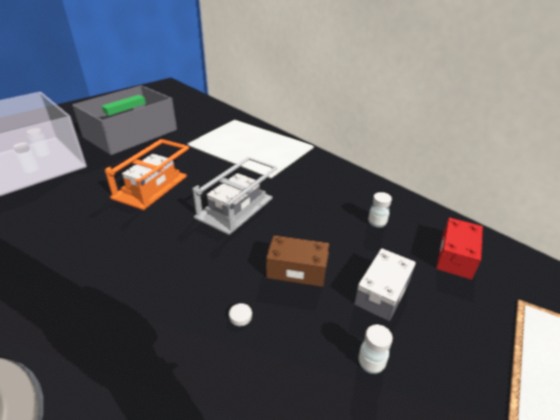

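Top view: steel tray around (227,222), with its bail bar at (218,180) and hinge posts at (211,257)/(250,257). The loose white-lid box is at (385,216), with the brown box at (326,245), the red box at (402,145), jars at (334,152) and (416,271), and the cap at (328,309). Side view: steel tray at (233,195), loose box at (386,283). I'll zoom both into one mosaic.

```bash
cat > h.py <<'E'
import numpy as np, cv2
from bench import env
from scipy.spatial.transform import Rotation as Ro
def ray(n,p,pose=None):
    c=env.camera_info(n); u=(p[0]-c['cx'])/c['fx']; v=(p[1]-c['cy'])/c['fy']
    if n!='wrist':
        R=np.array(c['R']);t=np.array(c['t']); d=R.T@np.array([u,v,1]); return -R.T@t, d/np.linalg.norm(d)
    th=np.hypot(u,v); k=np.sin(th)/th if th>1e-9 else 1
    T=np.array(c['tool_from_camera']); pos,rpy=pose; W=Ro.from_euler('xyz',rpy).as_matrix()
    return W@T[:3,3]+pos, W@T[:3,:3]@np.array([u*k,v*k,np.cos(th)])
def plane(n,p,z,pose=None):
    o,d=ray(n,p,pose); return o+d*(z-o[2])/d[2]
def tri(rs):
    A=sum(np.eye(3)-np.outer(d,d) for o,d in rs); b=sum((np.eye(3)-np.outer(d,d))@o for o,d in rs)
    X=np.linalg.solve(A,b); return X,max(np.linalg.norm((np.eye(3)-np.outer(d,d))@(X-o)) for o,d in rs)
def project(n,X,pose=None):
    c=env.camera_info(n)
    if n!='wrist':
        q=np.array(c['R'])@X+np.array(c['t']); return c['cx']+c['fx']*q[0]/q[2],c['cy']+c['fy']*q[1]/q[2]
    T=np.array(c['tool_from_camera']); pos,rpy=pose; W=Ro.from_euler('xyz',rpy).as_matrix()
    q=T[:3,:3].T@(W.T@(np.asarray(X)-pos)-T[:3,3]); r=np.hypot(q[0],q[1]); th=np.arctan2(r,q[2])
    return c['cx']+c['fx']*th*q[0]/r, c['cy']+c['fy']*th*q[1]/r
def look(n,f):
    s=env.state(); pose=(np.array(s['ee_pos']),np.array(s['orientation'])); im=env.snapshot(n)[:,:,::-1].copy()
    cv2.imwrite(f'pics/{f}.png',im); np.save(f'pics/{f}.npy',np.r_[pose[0],pose[1]]); return im,pose
def crop(im,x,y,w,h,k):
    return cv2.resize(im[y:y+h,x:x+w],None,fx=k,fy=k,interpolation=cv2.INTER_CUBIC)
E
python3 - <<'E'
from h import *
t=cv2.imread('pics/top0.png'); s=cv2.imread('pics/side0.png')
a=np.hstack([crop(t,180,170,100,100,3),crop(t,355,180,80,100,3)])
b=np.hstack([crop(s,185,150,100,100,3),crop(s,345,240,80,100,3)])
cv2.imwrite('pics/mos.png',np.vstack([a,b]))
E
```

```text
(no output)
```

View pics/mos.png

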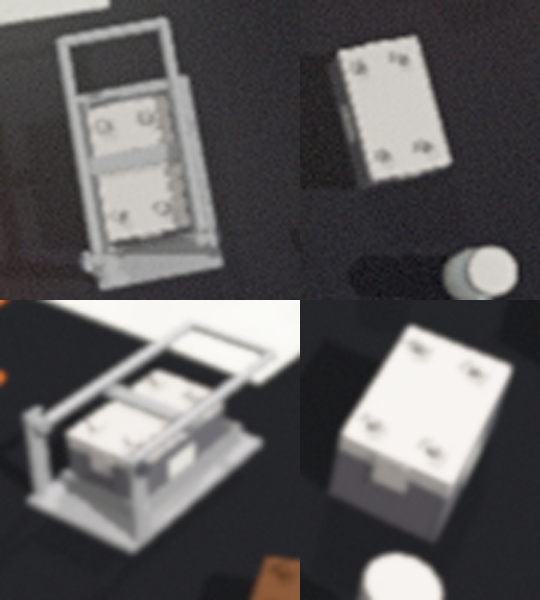

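The mosaic shows the bail bar ends at top (201,184)/(235,177) and side (249,160)/(276,168). The loose lid's corners are at top (368,197), (394,193), (406,234), (378,241). The four lower lugs show at top crop (104,127), (147,119), (121,217), (163,208), with the strap lying between them.

```bash
python3 - <<'E'
from h import *
np.set_printoptions(precision=4,suppress=True)
P=lambda n,q: ray(n,q)
T=lambda a,b:(180+a/3,170+b/3)
S=lambda a,b:(185+a/3,150+b/3)
for nm,a,b in (("bar mid",T(113,31),S(232,42)),("barL",T(62,41),S(192,30)),("barR",T(165,22),S(272,55))):
    print(nm,*tri([ray('top',a),ray('side',b)]))
tb=[(367.7,196.7),(394.3,192.7),(405.7,234),(378.3,241)]
sb=[(381.7,248.3),(415.7,262.3),(395,303.3),(358.3,284)]
sb=[sb[0],sb[1],sb[2],sb[3]]
X=[]
for a,b in zip(tb,sb): x,e=tri([ray('top',a),ray('side',b)]); X.append(x); print(x,e)
X=np.array(X);print('c',X.mean(0)); print([np.linalg.norm(X[i]-X[i-1]) for i in range(4)])
d=(X[2]-X[1])+(X[3]-X[0]); print('box yaw',np.degrees(np.arctan2(d[1],d[0])))
l=np.array([plane('top',T(*p),.057) for p in ((104,127),(147,119),(121,217),(163,208))]); print(l, l.mean(0))
d=l[2]+l[3]-l[0]-l[1]; print('tray yaw',np.degrees(np.arctan2(d[1],d[0])))
for p in ((92,262),(212,240)): print('post', plane('top',T(*p),.07))
for p in ((334,148),(415,268)): print('jar',plane('top',p,.068))
print('cap',plane('top',(328,309),.012),'brown',plane('top',(326,243),.05),'red',plane('top',(402,143),.05))
E
```

```text
bar mid [0.6864 0.1669 0.0638] 0.0008638919463739811
barL [0.6777 0.2066 0.061 ] 0.0006029220455558208
barR [0.6935 0.1268 0.0671] 0.001752948398452161
[ 0.6636 -0.1884  0.0505] 0.0006596945276861999
[ 0.6749 -0.2506  0.0533] 0.0008969533311619671
[ 0.5767 -0.2756  0.0478] 0.0022866712562426813
[ 0.5592 -0.2128  0.0529] 0.0008017865012994759
c [ 0.6186 -0.2318  0.0511]
[np.float64(0.10724994863092037), np.float64(0.06330793081719248), np.float64(0.10144481234272418), np.float64(0.06543153135232277)]
box yaw -166.2982249778786
[[0.6114 0.1693 0.057 ]
 [0.619  0.1363 0.057 ]
 [0.5415 0.1516 0.057 ]
 [0.5496 0.1199 0.057 ]] [0.5804 0.1443 0.057 ]
tray yaw -166.21165115401922
post [0.5048 0.1694 0.07  ]
post [0.5246 0.0803 0.07  ]
jar [ 0.7764 -0.1058  0.068 ]
jar [ 0.4978 -0.2906  0.068 ]
cap [ 0.4012 -0.1025  0.012 ] brown [ 0.5499 -0.0917  0.05  ] red [ 0.8025 -0.2735  0.05  ]
```

```bash
cat >> h.py <<'E'
def to(p,yaw_deg):
    """tool-frame shift and turn from the present pose to world p, yaw"""
    s=env.state(); W=Ro.from_euler('xyz',s['orientation']).as_matrix()
    d=W.T@(np.array(p)-s['ee_pos']); w=(np.radians(yaw_deg)-s['orientation'][2]+np.pi)%(2*np.pi)-np.pi
    print('shift',np.round(d,4),'turn',round(-w,3))
E
python3 -c "
from h import *
to((.686,.167,.20),103)"
```

```text
shift [ 0.7011 -0.5915  0.0227] turn -1.441
```

Call:
{"api": "apply_moves", "payload": {"plan": [[0.047,-0.039,0,-0.1,-1],[0.094,-0.079,0,-0.2,-1],[0.14,-0.118,0,-0.3,-1],[0.187,-0.158,0,-0.4,-1],[0.234,-0.197,0,-0.5,-1],[0.28,-0.237,0,-0.6,-1],[0.327,-0.276,0,-0.7,-1],[0.374,-0.315,0,-0.8,-1]]}}

```text
time: 1.15
ee_pos: [0.4768, -0.205, 0.2227]
orientation: [3.141, 0.0, 1.16]
ft_force: [1.9, -0.3, -0.2]
width: 0.0878
grip_force: 0.0
```

```bash
python3 -c "
from h import *
print(env.state()['ee_pos'])
to((.686,.167,.20),103)"
```

```text
[ 0.47676105 -0.20502781  0.22274314]
shift [0.4246 0.0432 0.0227] turn -0.638
```

Call:
{"api": "apply_moves", "payload": {"plan": [[0.06,0.006,0.01,-0.1,-1],[0.12,0.012,0.02,-0.2,-1],[0.18,0.018,0.022,-0.3,-1],[0.24,0.024,0.022,-0.4,-1],[0.3,0.03,0.022,-0.5,-1],[0.36,0.036,0.022,-0.6,-1],[0.425,0.043,0.022,-0.638,-1],[0.425,0.043,0.022,-0.638,-1]]}}

```text
time: 2.15
ee_pos: [0.6864, 0.1716, 0.1997]
orientation: [-3.141, -0.004, 1.802]
ft_force: [0.3, -0.4, 0.8]
width: 0.088
grip_force: 0.0
```

```bash
python3 - <<'E'
from h import *
im,pose=look('wrist','w1'); print(pose)
cv2.imwrite('pics/w1b.png',cv2.resize(im,None,fx=1.4,fy=1.4))
E
```

```text
(array([0.68637346, 0.17164304, 0.19974339]), array([-3.14134662, -0.00401936,  1.80187326]))
```

View pics/w1b.png

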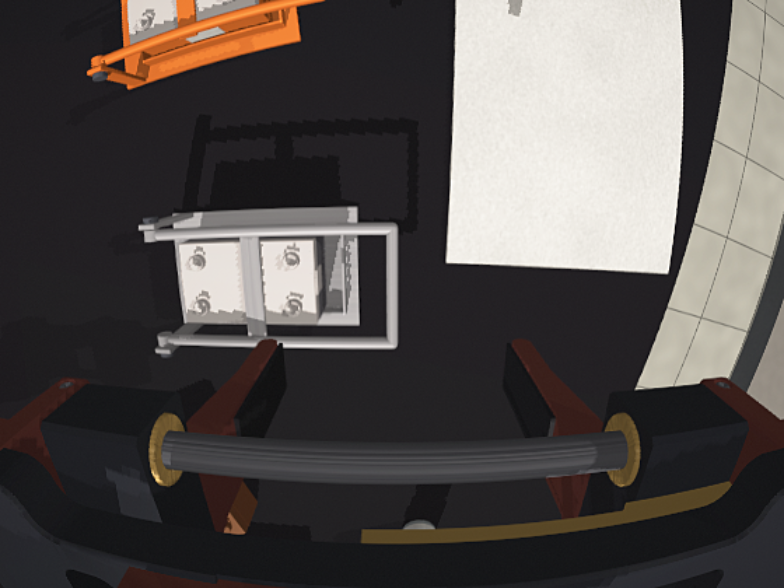

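The wrist view shows the bail bar from (392,229) to (394,343). The lower lid's lugs are near (198,259), (201,303), (291,258), (291,304) in the 1.4x picture. The lid is offset towards the hinge.

```bash
python3 - <<'E'
from h import *
np.set_printoptions(precision=4,suppress=True)
q=np.load('pics/w1.npy'); pose=(q[:3],q[3:])
w=lambda a,b,z: plane('wrist',(a/1.4,b/1.4),z,pose)
a,b=w(392,229,.066),w(394,343,.066); print('bar',a,b,(a+b)/2,np.linalg.norm(a-b))
print('bar tri',tri([ray('wrist',(393/1.4,286/1.4),pose),ray('side',(262.3,164.2)),ray('top',(217.7,180.5))]))
l=np.array([w(x,y,.059) for x,y in ((198,259),(201,303),(291,258),(291,304))]); print(l,l.mean(0))
d=l[0]+l[1]-l[2]-l[3]; print('yaw',np.degrees(np.arctan2(d[1],d[0])))
b_=b-a; print('bar yaw',np.degrees(np.arctan2(b_[1],b_[0])))
h1,h2=w(150,228,.074),w(164,344,.074); print('posts',h1,h2,(h1+h2)/2)
m=(a+b)/2
to((m[0],m[1],.066-env.pinch_z),103)
E
```

```text
bar [0.6765 0.2064 0.066 ] [0.6961 0.129  0.066 ] [0.6863 0.1677 0.066 ] 0.07993012445762797
bar tri (array([0.6864, 0.1675, 0.0626]), np.float64(0.001189450155153447))
[[0.5444 0.1548 0.059 ]
 [0.5507 0.1221 0.059 ]
 [0.6133 0.1706 0.059 ]
 [0.619  0.1378 0.059 ]] [0.5818 0.1463 0.059 ]
yaw -167.10370013431523
bar yaw -75.78264188407276
posts [0.5095 0.1735 0.074 ] [0.5286 0.0884 0.074 ] [0.519 0.131 0.074]
shift [-0.001  -0.      0.1524] turn 0.001
```

Call:
{"api": "apply_moves", "payload": {"plan": [[-0.001,0,0.03,0,0],[-0.001,0,0.06,0,0],[-0.001,0,0.09,0,0],[-0.001,0,0.12,0,0],[-0.001,0,0.15,0,0],[-0.001,0,0.152,0,0]]}}

```text
time: 2.95
ee_pos: [0.6849, 0.1611, 0.0462]
orientation: [-3.136, 0.002, 1.793]
ft_force: [0.4, 0.1, 0.6]
width: 0.0439
grip_force: 0.0
```

Call:
{"api": "apply_moves", "payload": {"plan": [[0,0,0,0,0.6],[0,0,0,0,0.7],[0,0,0,0,0.8],[0,0,0,0,1],[0,0,0,0,1],[0,0,0,0,1]]}}

```text
time: 3.7
ee_pos: [0.6867, 0.1641, 0.0493]
orientation: [3.142, 0.0, 1.795]
ft_force: [-3.1, -1.1, 5.9]
width: 0.0071
grip_force: 30.0
```

Call:
{"api": "apply_moves", "payload": {"plan": [[0,-0.0013,-0.0208,0,1],[0,-0.005,-0.0414,0,1],[0,-0.0112,-0.0613,0,1],[0,-0.0197,-0.0804,0,1],[0,-0.0304,-0.0982,0,1],[0,-0.0432,-0.1147,0,1],[0,-0.0579,-0.1296,0,1],[0,-0.0742,-0.1425,0,1]]}}

```text
time: 4.7
ee_pos: [0.6159, 0.1474, 0.1941]
orientation: [3.136, 0.001, 1.794]
ft_force: [6.4, -0.9, 4.9]
width: 0.0073
grip_force: 30.0
```

Call:
{"api": "apply_moves", "payload": {"plan": [[0,-0.0178,-0.0109,0,1],[0,-0.0367,-0.0196,0,1],[0,-0.0566,-0.026,0,1],[0,-0.0771,-0.03,0,1],[0,-0.0979,-0.0314,0,1],[0,-0.1188,-0.0304,0,1],[0,-0.1393,-0.0269,0,1],[0,-0.156,-0.0221,0,1]]}}

```text
time: 5.7
ee_pos: [0.4607, 0.1111, 0.2137]
orientation: [-3.141, 0.003, 1.794]
ft_force: [1.7, -3.3, -1.0]
width: 0.0069
grip_force: 30.0
```

Call:
{"api": "apply_moves", "payload": {"plan": [[0,0,0,0,1],[0,0,0,0,0],[0,0,0,0,-1],[0,0,0,0,-1],[0,0,0,0,-1]]}}

```text
time: 6.32
ee_pos: [0.4622, 0.1133, 0.2131]
orientation: [-3.141, -0.0, 1.795]
ft_force: [-0.0, 0.1, -0.9]
width: 0.0435
grip_force: 0.1
```

Call:
{"api": "apply_moves", "payload": {"plan": [[0,0,0,0,-1],[0,0,0,0,-1],[0,0,-0.03,0,-1],[0,0,-0.06,0,-1],[0,0,-0.09,0,-1],[0,0,-0.09,0,-1]]}}

```text
time: 7.08
ee_pos: [0.4637, 0.1136, 0.3054]
orientation: [3.137, 0.0, 1.795]
ft_force: [1.5, -1.1, -0.7]
width: 0.088
grip_force: 0.0
```

```bash
python3 - <<'E'
from h import *
s=env.snapshot('side')[:,:,::-1]; t=env.snapshot('top')[:,:,::-1]
cv2.imwrite('pics/s2.png',np.hstack([crop(s,130,60,200,200,2),crop(t,150,130,200,200,2)]))
to((.6186,-.2318,.2),13.7)
E
```

```text
shift [-0.3707  0.076   0.1029] turn 1.556
```

View pics/s2.png

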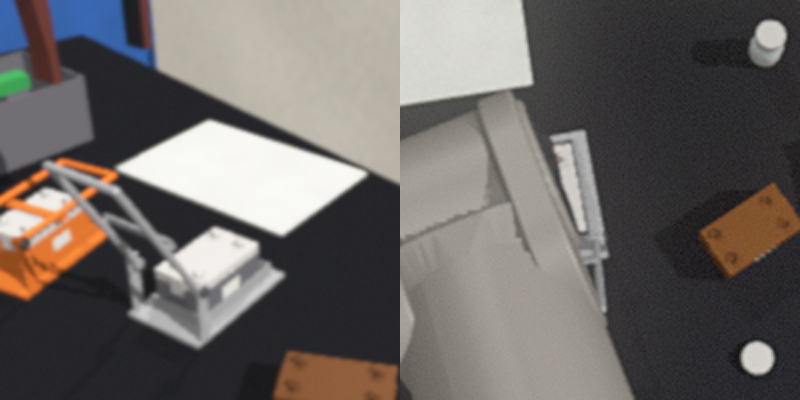

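Side view: the bail leans open past the hinge posts, towards the robot, and the lower lid is uncovered. Next I look at the lower lid from straight above.

```bash
python3 -c "
from h import *
to((.5818,.1463,.18),13.4)"
```

```text
shift [0.0061 0.1241 0.1228] turn 1.561
```

Call:
{"api": "apply_moves", "payload": {"plan": [[0.001,0.03,0,0.18,-1],[0.002,0.06,0,0.36,-1],[0.004,0.09,0.0,0.54,-1],[0.006,0.124,0.02,0.72,-1],[0.006,0.124,0.05,0.9,-1],[0.006,0.124,0.08,1.08,-1],[0.006,0.124,0.1,1.26,-1],[0.006,0.124,0.123,1.44,-1]]}}

```text
time: 8.18
ee_pos: [0.5809, 0.1461, 0.1778]
orientation: [-3.141, 0.003, 0.349]
ft_force: [0.0, 0.3, -0.3]
width: 0.0878
grip_force: 0.0
```

Call:
{"api": "apply_moves", "payload": {"plan": [[0,0,0,0.12,-1],[0,0,0,0.12,-1],[0,0,0,0.12,-1],[0,0,0,0.12,-1]]}}

```text
time: 8.68
ee_pos: [0.5819, 0.1463, 0.1803]
orientation: [-3.142, -0.0, 0.236]
ft_force: [0.3, -0.2, -0.3]
width: 0.0879
grip_force: 0.0
```

```bash
python3 - <<'E'
from h import *
im,pose=look('wrist','w2'); print(pose)
for X in ((.5818,.1463,.054),(.545,.155,.059),(.619,.138,.059)): print(project('wrist',np.array(X),pose))
u,v=project('wrist',np.array((.5818,.1463,.054)),pose)
x0,y0=max(0,int(u)-130),max(0,int(v)-100); print(x0,y0)
cv2.imwrite('pics/w2c.png',crop(im,x0,y0,260,200,3))
E
```

```text
(array([0.58190209, 0.14633442, 0.1802502 ]), array([-3.14152253e+00, -8.06373800e-05,  2.36024492e-01]))
(np.float64(282.07463631749744), np.float64(202.35198309385368))
(np.float64(263.7670642441284), np.float64(238.6792116379175))
(np.float64(301.21110558093704), np.float64(166.2089008538008))
152 102
```

View pics/w2c.png

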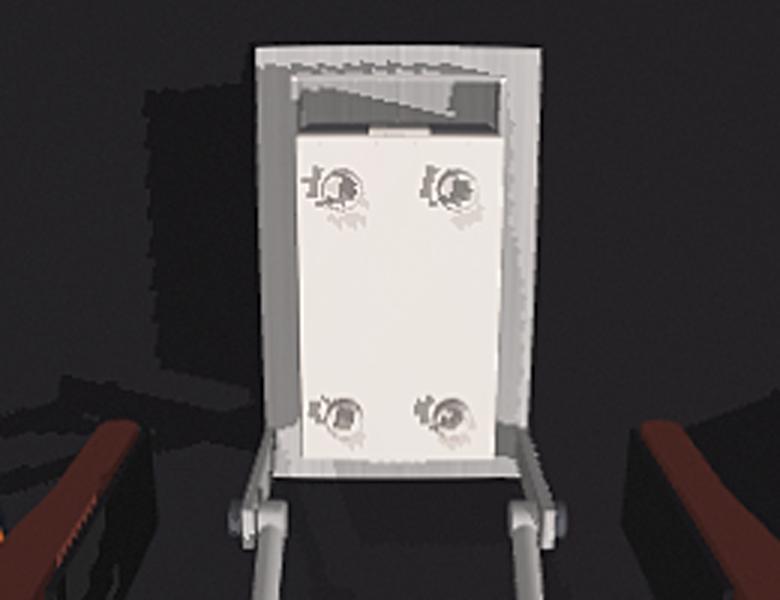

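The lower lid is clear: its corners are at crop (298,136), (503,136), (495,459), (302,459), and its lug tops near (342,188), (457,188), (344,415), (451,415). The bail is resting open below.

```bash
cat >> h.py <<'E'
def lid(f,z,thr,near):
    """white lid of height z in wrist picture f: centre, yaw (deg mod 180), size"""
    im=cv2.imread(f'pics/{f}.png'); q=np.load(f'pics/{f}.npy'); pose=(q[:3],q[3:])
    m=(im.min(2)>thr).astype(np.uint8); m=cv2.morphologyEx(m,cv2.MORPH_OPEN,np.ones((5,5)))
    u,v=project('wrist',np.array(near),pose)
    cs=cv2.findContours(m,cv2.RETR_EXTERNAL,cv2.CHAIN_APPROX_NONE)[0]
    c=max(cs,key=lambda c:(cv2.pointPolygonTest(c,(u,v),False),cv2.contourArea(c)))
    W=np.array([plane('wrist',p,z,pose)[:2] for p in c[:,0]],np.float32)
    (x,y),(w,h),a=cv2.minAreaRect(W*1000)
    if w<h: a+=90
    return (x,y),(w,h),a%180,c[:,0].min(0),c[:,0].max(0)
E
python3 - <<'E'
from h import *
np.set_printoptions(precision=4,suppress=True)
for thr in (190,205,215,222): print(thr,lid('w2',.054,thr,(.5818,.1463,.054)))
q=np.load('pics/w2.npy'); pose=(q[:3],q[3:])
w=lambda a,b,z: plane('wrist',(152+a/3,102+b/3),z,pose)
c=np.array([w(*p,.054) for p in ((298,136),(503,136),(495,459),(302,459))]); print('corners',c.mean(0),np.linalg.norm(c-np.roll(c,1,0),axis=1))
d=c[0]+c[1]-c[2]-c[3]; print(np.degrees(np.arctan2(d[1],d[0])))
l=np.array([w(*p,.060) for p in ((342,188),(457,188),(344,415),(451,415))]); print('lugs',l.mean(0),np.linalg.norm(l[0]-l[2]),np.linalg.norm(l[1]-l[0]))
d=l[0]+l[1]-l[2]-l[3]; print(np.degrees(np.arctan2(d[1],d[0])))
# second view w1 for height
q=np.load('pics/w1.npy'); p1=(q[:3],q[3:])
for a,b in (((198,259),(344,415)),((201,303),(451,415)),((291,258),(342,188)),((291,304),(457,188))):
    print(tri([ray('wrist',(a[0]/1.4,a[1]/1.4),p1),ray('wrist',(152+b[0]/3,102+b[1]/3),pose)]))
E
```

```text
190 ((581.8128662109375, 143.69131469726562), (104.47529602050781, 61.48115539550781), 13.404875755310059, array([251, 146], dtype=int32), array([319, 255], dtype=int32))
205 ((581.1427001953125, 143.5890350341797), (102.7651596069336, 61.30132293701172), 13.449891090393066, array([251, 148], dtype=int32), array([319, 255], dtype=int32))
215 ((581.6674194335938, 143.7039031982422), (101.77381896972656, 61.16164779663086), 13.339859962463379, array([251, 148], dtype=int32), array([319, 254], dtype=int32))
222 ((581.59423828125, 143.73379516601562), (101.7746353149414, 60.93722915649414), 13.464925765991211, array([251, 148], dtype=int32), array([318, 254], dtype=int32))
corners [0.5814 0.1432 0.054 ] [0.1033 0.0607 0.1035 0.0625]
13.391351936789862
lugs [0.5827 0.144  0.06  ] 0.07070793592208886 0.03354129556789947
13.232577418375522
(array([0.5413, 0.1517, 0.0518]), np.float64(0.00010925748004383284))
(array([0.5488, 0.1185, 0.0525]), np.float64(0.0006163324084589278))
(array([0.6124, 0.1684, 0.0544]), np.float64(1.328341935604241e-05))
(array([0.6195, 0.1355, 0.0556]), np.float64(0.0010908345203364405))
```

```bash
python3 -c "
from h import *
to((.6186,-.2318,.176),13.6)"
```

```text
shift [-0.0527  0.3762  0.0043] turn -0.002
```

Call:
{"api": "apply_moves", "payload": {"plan": [[-0.008,0.055,0,0,-1],[-0.016,0.11,0,0,-1],[-0.024,0.165,0,0,-1],[-0.032,0.22,0,0,-1],[-0.04,0.275,0,0,-1],[-0.048,0.33,0.002,0,-1],[-0.053,0.376,0.004,0,-1],[-0.053,0.376,0.004,0,-1]]}}

```text
time: 9.72
ee_pos: [0.6168, -0.2376, 0.1758]
orientation: [3.139, 0.001, 0.228]
ft_force: [0.6, 0.3, -0.1]
width: 0.0874
grip_force: 0.0
```

Call:
{"api": "apply_moves", "payload": {"plan": [[0,0,0,0,-1],[0,0,0,0,-1],[0,0,0,0,-1]]}}

```text
time: 10.1
ee_pos: [0.6181, -0.2302, 0.1765]
orientation: [-3.141, -0.0, 0.237]
ft_force: [0.4, 0.3, 0.2]
width: 0.0876
grip_force: 0.0
```

```bash
python3 - <<'E'
from h import *
im,pose=look('wrist','w3'); print(pose)
for thr in (190,205,215): print(thr,lid('w3',.05,thr,pose[0]*[1,1,0]+[0,0,.05]))
(x,y),_,a,_,_=lid('w3',.05,200,pose[0]*[1,1,0]+[0,0,.05])
cv2.imwrite('pics/w3c.png',crop(im,152,102,260,200,3))
to((x/1000,y/1000,.016),a)
E
```

```text
(array([ 0.61809796, -0.23016331,  0.17650503]), array([-3.14137898e+00, -3.89341517e-04,  2.36982806e-01]))
190 ((619.9041137695312, -231.1062469482422), (102.47248077392578, 61.224979400634766), 13.967571258544922, array([249, 145], dtype=int32), array([317, 252], dtype=int32))
205 ((619.91015625, -231.13385009765625), (102.45782470703125, 61.14958953857422), 13.98505687713623, array([250, 145], dtype=int32), array([317, 252], dtype=int32))
215 ((619.9134521484375, -231.14727783203125), (102.45782470703125, 61.12189865112305), 13.98505687713623, array([250, 145], dtype=int32), array([317, 252], dtype=int32))
shift [0.0016 0.0011 0.1605] turn -0.008
```

View pics/w3c.png

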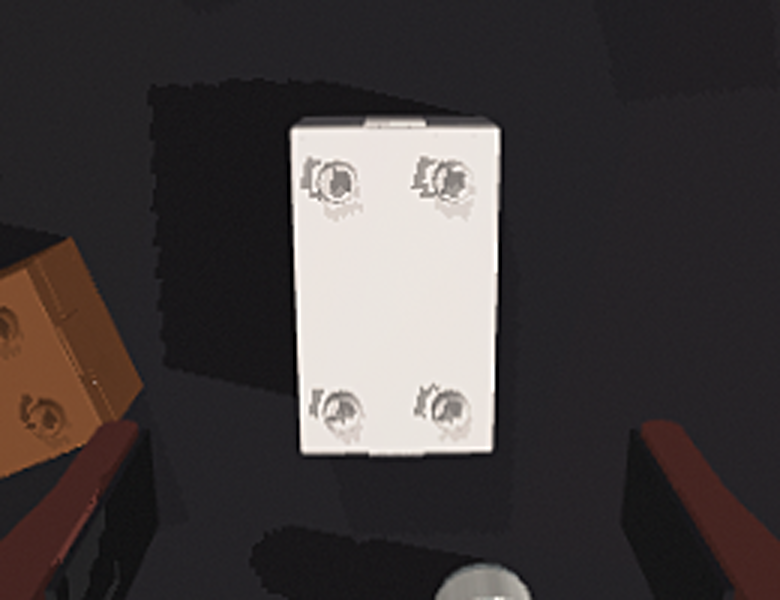

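The loose box sits squarely between the fingers: lid corners at crop (290,127), (500,127), (495,453), (301,453). Brown box and jar_b stay clear of the fingers. Next: descend and grip.

Call:
{"api": "apply_moves", "payload": {"plan": [[0.002,0.001,0.03,-0.008,-1],[0.002,0.001,0.06,-0.008,-1],[0.002,0.001,0.09,-0.008,-1],[0.002,0.001,0.12,-0.008,-1],[0.002,0.001,0.145,-0.008,-1],[0.002,0.001,0.16,-0.008,-1],[0.002,0.001,0.16,-0.008,-1],[0.002,0.001,0.16,-0.008,-1]]}}

```text
time: 11.15
ee_pos: [0.6208, -0.2322, 0.0173]
orientation: [3.141, -0.001, 0.243]
ft_force: [1.0, -0.8, 0.1]
width: 0.0877
grip_force: 0.0
```

Call:
{"api": "apply_moves", "payload": {"plan": [[0,0,0,0,-0.2],[0,0,0,0,0.3],[0,0,0,0,0.5],[0,0,0,0,1],[0,0,0,0,1],[0,0,0,0,1]]}}

```text
time: 11.9
ee_pos: [0.6202, -0.2321, 0.0167]
orientation: [3.141, -0.0, 0.243]
ft_force: [-2.5, 0.8, 5.7]
width: 0.0619
grip_force: 30.0
```

Gripped at 62 mm. Lift straight up and look.

Call:
{"api": "apply_moves", "payload": {"plan": [[0,0,-0.01,0,1],[0,0,-0.03,0,1],[0,0,-0.06,0,1],[0,0,-0.09,0,1],[0,0,-0.12,0,1],[0,0,-0.14,0,1],[0,0,-0.14,0,1],[0,0,-0.14,0,1]]}}

```text
time: 12.9
ee_pos: [0.6191, -0.232, 0.1552]
orientation: [-3.141, 0.002, 0.243]
ft_force: [-1.1, 0.2, -4.4]
width: 0.0617
grip_force: 30.0
```

```bash
python3 - <<'E'
from h import *
im,pose=look('wrist','w4'); print(pose, env.state()['ft_force'])
z=pose[0][2]+.05-.0167
W=Ro.from_euler('xyz',pose[1]).as_matrix()
for thr in (190,205,215):
    r=lid('w4',z,thr,np.r_[pose[0][:2],z]); print(thr,r)
    print('in tool',W.T@(np.array([r[0][0]/1000,r[0][1]/1000,z])-pose[0]))
cv2.imwrite('pics/w4c.png',crop(im,120,80,320,260,2.3))
E
```

```text
(array([ 0.61913225, -0.23203129,  0.15517805]), array([-3.14073131e+00,  1.67255922e-03,  2.42794756e-01])) [-0.51321153 -0.59001013 -3.07232016]
190 ((684.067626953125, -353.12164306640625), (113.09117126464844, 83.61595916748047), 17.366575241088867, array([468, 105], dtype=int32), array([559, 298], dtype=int32))
in tool [ 0.03386297  0.1331215  -0.03347136]
205 ((684.1072998046875, -353.239501953125), (112.86246490478516, 83.68392181396484), 17.20608139038086, array([468, 105], dtype=int32), array([559, 298], dtype=int32))
in tool [ 0.03387314  0.13324544 -0.03347148]
215 ((684.06494140625, -353.2348327636719), (112.86103057861328, 83.61421203613281), 17.258594512939453, array([468, 105], dtype=int32), array([559, 298], dtype=int32))
in tool [ 0.03383315  0.13323073 -0.0334714 ]
```

View pics/w4c.png

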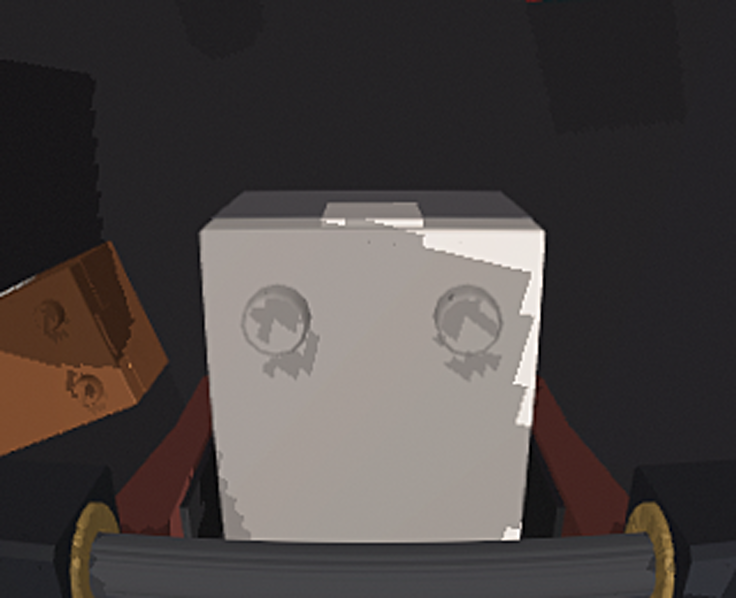

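The held box is level. Its front lid edge runs from (200,232) to (545,232), with front lugs at (276,319) and (468,319).

```bash
python3 - <<'E'
from h import *
np.set_printoptions(precision=4,suppress=True)
q=np.load('pics/w4.npy'); pose=(q[:3],q[3:]); W=Ro.from_euler('xyz',pose[1]).as_matrix()
f=lambda a,b,dz: W.T@(plane('wrist',(120+a/2.3,80+b/2.3),pose[0][2]+dz,pose)-pose[0])
for p in ((200,232),(545,232)): print('edge',f(*p,.0333))
for p in ((276,319),(468,319)): print('lug top',f(*p,.0393))
# same quantities seen before the grip (w3) and for the nest (w2), in the frame of the final targets
q=np.load('pics/w3.npy'); p3=(q[:3],q[3:])
l=np.array([plane('wrist',(152+a/3,102+b/3),.056,p3) for a,b in ((336,181),(453,181),(342,409),(449,409))]); print('loose lugs',l.mean(0))
to((.5815,.1437,.155),13.4)
E
```

```text
edge [ 0.0512 -0.0311 -0.0334]
edge [ 0.0513  0.0303 -0.0334]
lug top [ 0.0369 -0.0171 -0.0393]
lug top [ 0.037   0.0161 -0.0394]
loose lugs [ 0.6206 -0.231   0.056 ]
shift [ 0.054  -0.3736  0.0001] turn 0.009
```

```bash
python3 -c "
from h import *
to((.5821,.1434,.155),13.4); print(env.state()['ft_force'])"
```

```text
shift [ 5.450e-02 -3.732e-01  1.000e-04] turn 0.009
[-0.51321153 -0.59001013 -3.07232016]
```

Call:
{"api": "apply_moves", "payload": {"plan": [[0.02,-0.045,0,0.003,1],[0.035,-0.09,0,0.005,1],[0.045,-0.14,0,0.009,1],[0.054,-0.19,0,0.009,1],[0.054,-0.24,0,0.009,1],[0.054,-0.29,0,0.009,1],[0.054,-0.335,0,0.009,1],[0.054,-0.373,0,0.009,1]]}}

```text
time: 13.95
ee_pos: [0.5813, 0.1448, 0.155]
orientation: [-3.141, 0.002, 0.235]
ft_force: [0.0, -0.4, -3.6]
width: 0.0618
grip_force: 30.0
```

Call:
{"api": "apply_moves", "payload": {"plan": [[0,0,0,0,1],[0,0,0,0,1],[0,0,0,0,1],[0,0,0,0,1]]}}

```text
time: 14.45
ee_pos: [0.583, 0.1416, 0.156]
orientation: [3.141, 0.0, 0.232]
ft_force: [0.4, -0.5, -4.5]
width: 0.0618
grip_force: 30.0
```

```bash
python3 -c "
from h import *
to((.5821,.1434,.155),13.4); print(env.state()['ft_force'])"
```

```text
shift [-0.0004 -0.002   0.001 ] turn -0.002
[ 0.42180391 -0.52315183 -4.4891826 ]
```

Call:
{"api": "apply_moves", "payload": {"plan": [[0,-0.0018,0.02,-0.002,1],[0,-0.0018,0.04,-0.002,1],[0,-0.0018,0.055,-0.002,1],[0,-0.0018,0.066,-0.002,1],[0,-0.0018,0.072,-0.002,1],[0,-0.0018,0.072,-0.002,1],[0,-0.0018,0.072,-0.002,1],[0,-0.0018,0.072,-0.002,1]]}}

```text
time: 15.45
ee_pos: [0.5827, 0.1448, 0.0848]
orientation: [-3.142, -0.001, 0.236]
ft_force: [-0.7, -0.2, -3.8]
width: 0.0619
grip_force: 30.0
```

```bash
python3 -c "
from h import *
to((.5821,.1434,.077),13.4); print(env.state()['ft_force'],env.state()['ee_pos'])"
```

```text
shift [-0.0009  0.0012  0.0078] turn 0.002
[-0.68892351 -0.19736248 -3.80645692] [0.58268903 0.14478511 0.08483422]
```

Call:
{"api": "apply_moves", "payload": {"plan": [[0,0,0,0,1],[0,0,0,0,1]]}}

```text
time: 15.7
ee_pos: [0.5824, 0.1447, 0.0844]
orientation: [3.142, -0.0, 0.236]
ft_force: [0.1, -0.3, -3.7]
width: 0.0616
grip_force: 30.0
```

Call:
{"api": "apply_moves", "payload": {"plan": [[0,0,0,0,1],[0,0,0,0,1]]}}

```text
time: 15.95
ee_pos: [0.5823, 0.1446, 0.0843]
orientation: [3.142, -0.0, 0.236]
ft_force: [-0.9, -0.2, -3.4]
width: 0.0619
grip_force: 30.0
```

Call:
{"api": "apply_moves", "payload": {"plan": [[0,0.0011,0.001,0,1],[0,0.0011,0.003,0,1],[0,0.0011,0.004,0,1],[0,0.0011,0.005,0,1],[0,0.0011,0.006,0,1],[0,0.0011,0.007,0,1],[0,0.0011,0.008,0,1],[0,0.0011,0.008,0,1]]}}

```text
time: 16.95
ee_pos: [0.5825, 0.1435, 0.0762]
orientation: [3.142, 0.0, 0.236]
ft_force: [0.4, -0.5, -3.3]
width: 0.0617
grip_force: 30.0
```

Call:
{"api": "apply_moves", "payload": {"plan": [[0,0,0.0006,0,1],[0,0,0.0012,0,1],[0,0,0.0018,0,1],[0,0,0.0024,0,1],[0,0,0.0024,0,1]]}}

```text
time: 17.58
ee_pos: [0.5825, 0.1436, 0.0738]
orientation: [-3.142, 0.0, 0.236]
ft_force: [-0.3, 0.4, -3.8]
width: 0.0619
grip_force: 30.0
```

The underside is at about 57 mm with no contact force, so the lugs are entering the pockets. Continue gently.

Call:
{"api": "apply_moves", "payload": {"plan": [[0,0,0.0005,0,1],[0,0,0.001,0,1],[0,0,0.0015,0,1],[0,0,0.002,0,1],[0,0,0.0024,0,1],[0,0,0.0024,0,1]]}}

```text
time: 18.32
ee_pos: [0.5826, 0.1435, 0.0714]
orientation: [3.142, 0.0, 0.236]
ft_force: [-0.1, -0.2, -3.6]
width: 0.0619
grip_force: 30.0
```

Call:
{"api": "apply_moves", "payload": {"plan": [[0,0,0.0003,0,1],[0,0,0.0006,0,1],[0,0,0.0006,0,1]]}}

```text
time: 18.7
ee_pos: [0.5826, 0.1436, 0.0708]
orientation: [3.142, 0.0, 0.236]
ft_force: [0.2, 0.9, -4.3]
width: 0.0617
grip_force: 30.0
```

Call:
{"api": "apply_moves", "payload": {"plan": [[0,0,0.0003,0,1],[0,0,0.0005,0,1],[0,0,0.0008,0,1],[0,0,0.0008,0,1]]}}

```text
time: 19.2
ee_pos: [0.5827, 0.1436, 0.0707]
orientation: [3.141, -0.0, 0.236]
ft_force: [-3.5, -1.4, 5.3]
width: 0.062
grip_force: 30.0
```

Contact came at underside 54.0 mm with a light ~9 N, so the box is home. Release and back off straight up.

Call:
{"api": "apply_moves", "payload": {"plan": [[0,0,0,0,0],[0,0,0,0,-0.6],[0,0,0,0,-0.8],[0,0,0,0,-1],[0,0,0,0,-1],[0,0,0,0,-1]]}}

```text
time: 19.95
ee_pos: [0.5826, 0.1436, 0.07]
orientation: [-3.142, -0.0, 0.236]
ft_force: [-0.2, -0.4, 0.5]
width: 0.0877
grip_force: 0.0
```

Call:
{"api": "apply_moves", "payload": {"plan": [[0,0,-0.01,0,-1],[0,0,-0.03,0,-1],[0,0,-0.06,0,-1],[0,0,-0.09,0,-1],[0,0,-0.12,0,-1],[0,0,-0.15,0,-1],[0,0,-0.16,0,-1],[0,0,-0.16,0,-1]]}}

```text
time: 20.95
ee_pos: [0.5828, 0.1436, 0.2309]
orientation: [3.142, -0.002, 0.236]
ft_force: [0.2, 0.7, -0.6]
width: 0.0878
grip_force: 0.0
```

```bash
python3 - <<'E'
from h import *
im,pose=look('wrist','w5'); s=env.snapshot('side')[:,:,::-1]
cv2.imwrite('pics/w5c.png',np.hstack([crop(s,150,90,133,150,3),crop(im,215,130,133,150,3)]))
print(pose)
E
```

```text
(array([0.58283182, 0.14361506, 0.23092384]), array([ 3.14150433e+00, -1.64641284e-03,  2.35677719e-01]))
```

View pics/w5c.png

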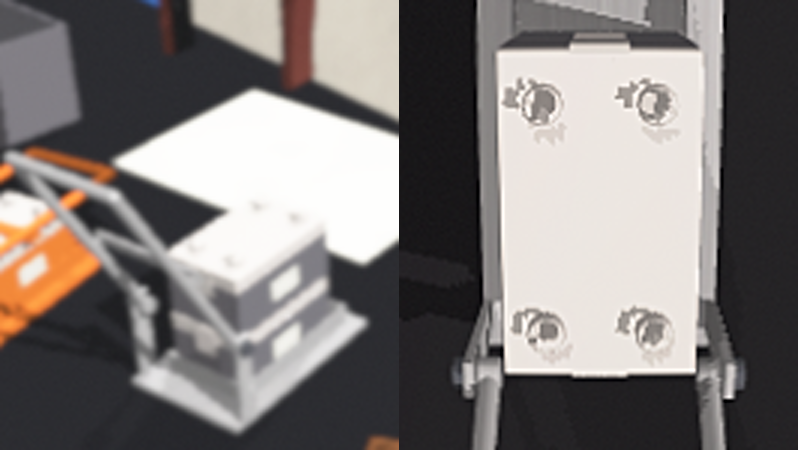

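The box sits flush and level on the lower one, with no gap at the seam in the left half (side view). The bail is open and nothing touches the stack, so I'm handing in.

```bash
python3 -c "
from bench import env
print(env.close_job())"
```

```text
the job is handed in; nothing more can be done
None
```

The bail is resting open and the vial box is seated on the lower box's lugs (underside 54 mm above the bench); the jars and cap were not touched by any planned move, and the job was handed in at about 21 s.

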